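Reset the cage blower after a filter change

TASK

The cage blower has just had its filter changed. First slide its black airflow fader until its white line is level with the red mark beside the scale; then take the orange-handled reset pin out of its stand and with its steel end, through the red-ringed hole, push the recessed yellow reset button fully down and keep it down. Finish while still gripping the pin and holding the button down with it, the fader still at the mark and everything else on the bench left where it was.

Things in the scene. Friction and masses are not known exactly. Their poses are not given: they have to be found in the camera images.
- blower: White box-shaped cage blower fixed to the bench, 200 (its x) x 240 (its y) x 70 mm high, standing on the bench with its z up; a 56 mm grey duct stub sticks out 50 mm from its far (+x) face. Origin: centre of its underside. Its flat top carries the fader, its scale, the red mark and the red-ringed hole.
- airflow_slider (a joint): Fader position in m, 0 to 0.100, growing along the blower's +y. It slides with about 1.5 N of friction and stays where it is left.
- slider_top (a point): Centre of the top of the black fader grip, on its white line. The grip is a block 30 mm (blower x) x 16 mm (blower y, the way it slides) that rises from 1 mm to 28 mm above the blower's top; this point is 98 mm above the bench. Its axes are the blower's. The track runs along blower y at blower x = -45 mm; this point is at blower y = -50 mm + joint value.
- flow_mark: Red mark, a flat tab 16 mm (blower x) x 6 mm (blower y) x 4 mm high fixed on the blower's top beside the track, 33 mm to the blower's +x of the track's centre line. Origin: centre of its underside. Its axes are the blower's. The fader is at the mark when both have the same blower y.
- flow_mark_c (a point): Centre of the top of the red mark, 4 mm above the blower's top.
- hole_mouth (a point): Centre of the mouth of the round vertical hole in the blower's top (blower x = +55 mm, y = +60 mm, 70 mm above the bench), ringed in red. The hole is 15 mm across with a 2 mm chamfer and 45 mm deep; too narrow for a finger.
- cap_top (a point): Centre of the top of the yellow reset button, 13 mm across, at the bottom of the hole: 22 mm below the blower's top when up, 28 mm below when fully down.
- reset_cap: The yellow reset button itself; it moves straight down 6 mm in its hole. Its spring pushes back with 1.5 N at first and 5 N when fully down, and lifts it again when let go. Origin: 15 mm below its top.
- pin_stand: Blue block 60 x 60 x 45 mm high fixed to the bench, with a vertical hole 9.5 mm across and 40 mm deep in the middle of its top, in which the reset pin stands. Origin: centre of its underside.
- reset_pin: Reset pin, loose, 40 to 65 g, 120 mm long: a steel shaft 7 mm across and 60 mm long below, and an orange square handle 18 x 18 x 60 mm above it. Origin: centre of the shaft's tip; z runs along the pin from the tip to the handle, so the handle spans z = 60 to 120 mm and its flat sides face the pin's x and y. It starts upright with its tip on the floor of the stand's hole, 5 mm above the bench.
- tub: Small white tub with a green cap, 52 mm across, 60 mm high, loose; to be left alone. Origin: centre of its underside.
- cage: Clear open plastic cage with red and white cards, 190 x 290 x 130 mm high, loose; to be left alone. Origin: centre of its underside.
- jar: Glass jar with a steel cap, 70 mm across, 140 mm high, loose; to be left alone. Origin: centre of its underside.
- water_bottle: Clear water bottle with a black cap, 60 mm across, 140 mm high, loose; to be left alone. Origin: centre of its underside.
- old_filter: Used round white filter, 80 mm across, about 29 mm high, loose; to be left alone. Origin: centre of its underside.
- scoop: Steel spoon-shaped scoop 170 mm long lying on the bench, loose; to be left alone. Origin: about the middle of its underside.

How it is judged:
By the outcome, as a careful person would: the job done as asked, in the order asked, and still so for the second after the job is handed in, while the arm keeps its last pose, push and grip.
It also fails if it takes over 64 s, if anything falls off the work surface, if the arm or the gripper's body presses on something with over 40 N, if the wrist force passes 120 N, or if a joint passes its speed limit or range.

ROBOT

A 6-joint arm with a two-finger parallel gripper is mounted at the origin on the work surface. World frame = base frame: x ahead of the robot, y to its left, z up, the work surface at z = 0. Lengths are in m, angles in rad, forces in N, time in s.
With the tool pointing down it reaches from about 0.35 to 0.925 m from the base axis. Payload 6.4 kg.
Tool frame: the origin (TCP) lies at the very end of the fingers, on their centre line; the grasp point (between the pads) lies 19 mm behind it (env.pinch_z is the distance from the TCP to the grasp point, in m); z points along the fingers, y is the line along which they close (so a half turn about z gives the same grasp; the last joint's range is limited). The gripper opens to 94 mm and grips with 3 to 60 N. Pads are 16 mm wide; open, the fingers measure 119 mm over their backs; the gripper's body (75 mm by 177 mm) begins 78 mm behind the grasp point.
Start: joints at [-1.308, 0.245, 1.558, -0, 1.339, -0.174], TCP at [0.275, -0.589, 0.17] pointing down, gripper open.
Joint ranges: [-3.13, 3.13], [-1.02, 2.26], [0.13, 2.54], [-0.95, 4.09], [0.21, 2.88], [-2.74, 2.74]. Speed limits (rad/s): [2.57, 2.57, 3.14, 3.14, 3.14, 3.14].

INTERFACE

Orientations are given as a unit quaternion [x, y, z, w].
In Python, from station import env, imaging, close_job gives the robot as it stands.
- The arm moves only by the tool move_arm, never from a script. Its argument "rows" is a list of rows, each an object of numbers: "dx", "dy", "dz": the shift along the tool's x, y, z in units of 0.04 m (1.0 is 0.04 m); "rx", "ry", "rz": the turn, a rotation vector about the tool's x, y, z in units of 8 degrees (1.0 is 8 degrees). In form: [{"dx": .., "dy": .., "dz": .., "rx": .., "ry": .., "rz": ..}, ...]. A call has 1 to 5 rows; each row shifts and turns the commanded pose from where the row before left it, along the tool's axes as they then stand; what a row does not reach is not made up. A row lasts 1/10 s, in which the tool goes at most 50 mm and 8.59 degrees, less where a joint would pass 70% of its speed; a pose out of reach is approached as far as the arm can. A call with a number of a shift or a turn outside -1 to 1 is refused whole. A call with a gripper value outside its range is refused whole. "fingers" is the closure, from -1 (fully open) to 1 (shut), set as the call begins (left out, the last holds). The fingers move at their own pace and stop on an object; the grip force is fixed at half the most. Time passes only in rows, so rows that do not move let the fingers close. It gives the time, the measured TCP pose, the force, the opening and the grip force at its end, in the units of the state.
- env.get_state(): the state, without advancing time (a new reading comes with each control period).
- imaging.read_camera(name): name is "side" or "top"; returns (picture, depth): 480x640x3 uint8, red, green, blue; 480x640 float32, m along the optical axis (not along the pixel's ray), 0 where there is no reading.
- imaging.camera_model(name): a dict with "fx", "fy", "cx", "cy" (pixels), "k1" (the pictures are not rectified: a ray, as slopes to the right and down, at radius r is drawn at 1 + k1 r^2 times it, then the intrinsics apply), "camera_from_world" (4x4, takes a point from world to camera coordinates). Camera axes: x right, y down, z forward; pixel columns grow to the right and rows downward; lengths in m; the calibration is good to about 2 mm. A picture is of the moment at which its call begins. camera_model takes no time and is no camera call.
- close_job(): hands the job in; it is judged then, once.
The state is a dict: "time_s": time; "joints": joint angles; "joint_vel": joint speeds; "tau": joint torques, N m; "position": TCP position; "orientation": TCP orientation; "force": force on the tool from outside, world axes, zero at the start; "moment": the same for the moment, N m; "opening": finger opening in m; "grip_force": force on a finger pad.
Only numpy, scipy, OpenCV 4.12 (cv2) and the standard library are available. Lean on these libraries where they do the work, as an engineer would, in place of code of your own. Each camera call takes 0.05 s, during which the arm holds its last target. There are 200 camera calls.

## Working session

There is one attempt and no reset: what is moved stays moved. The work goes in short steps, Python scripts to look and compute and a tool call to move; the robot and the scene stay as the last step left them, time stands still between calls to the robot, and variables do not carry over. Pictures are saved under pics/ and viewed, at most 10 in all, crops included, and the job is handed in when it is done.

Besides the shell and the picture viewer there is one more tool, called after "Call:" as name(argument=value, ...), one argument or row to a line, values as JSON. move_arm: Moves the arm, as the interface text tells. Shifts and turns lie within -1 to 1; 1 stands for 0.04 m of shift or 8 degrees of turn. Its arguments: {"type":"object","properties":{"rows":{"type":"array"},"fingers":{"type":"number"}},"required":["rows"]}

```bash
mkdir -p pics; cat > h.py <<'E'
import numpy as np, cv2
from station import env, imaging
def grab(n,save=None):
    p,d=imaging.read_camera(n)
    if save: cv2.imwrite('pics/'+save,cv2.cvtColor(p,cv2.COLOR_RGB2BGR))
    np.savez('/tmp/%s.npz'%n,p=p,d=d)
    return p,d
def ray(n,u,v):
    m=imaging.camera_model(n); K=np.array([[m['fx'],0,m['cx']],[0,m['fy'],m['cy']],[0,0,1.]])
    q=cv2.undistortPoints(np.array([[[u,v]]],float),K,np.array([m['k1'],0,0,0.]))[0,0]
    T=np.linalg.inv(m['camera_from_world'])
    return T[:3,3],T[:3,:3]@np.array([q[0],q[1],1.])
def onplane(n,u,v,z):
    o,d=ray(n,u,v); return o+d*(z-o[2])/d[2]
def depthpt(n,u,v,d):
    o,r=ray(n,u,v); return o+r*d[int(round(v)),int(round(u))]
E
python3 - <<'E'
from h import *
for n in('side','top'):
    grab(n,n+'0.png'); m=imaging.camera_model(n); print(n,m['fx'],m['k1'],np.linalg.inv(m['camera_from_world']).round(3).tolist())
print(env.get_state())
E
```

```text
side 607.7661443010143 -0.0454291566081642 [[0.997, -0.067, 0.048, 0.455], [-0.08, -0.661, 0.746, -1.111], [-0.018, -0.747, -0.664, 1.063], [0.0, 0.0, 0.0, 1.0]]
top 523.7557929526392 -0.08037958894142215 [[-0.02, -0.979, 0.205, 0.243], [-1.0, 0.02, -0.004, -0.009], [-0.0, -0.205, -0.979, 1.364], [0.0, 0.0, 0.0, 1.0]]
{'time_s': 0.1, 'joints': array([-1.30810396e+00,  2.45710651e-01,  1.55886852e+00, -6.33462154e-06,
        1.33868648e+00, -1.74113136e-01]), 'joint_vel': array([ 0.0005022 , -0.00014423, -0.00197732,  0.00113155, -0.00080117,
        0.00152046]), 'tau': array([-2.31275208e-04, -4.16915238e+01, -3.15525734e+01,  6.86753425e-02,
        3.09486408e-02, -3.71812439e-05]), 'position': array([ 0.27482173, -0.58839666,  0.16878976]), 'orientation': array([ 9.76244271e-01,  2.16671234e-01, -4.01147753e-05, -8.35540550e-04]), 'force': array([ 0.10103762, -0.00521995,  0.0239495 ]), 'moment': array([0.02658661, 0.02707331, 0.00775428]), 'grip_force': 0.0, 'opening': 0.09395276233180669}
```

View pics/top0.png

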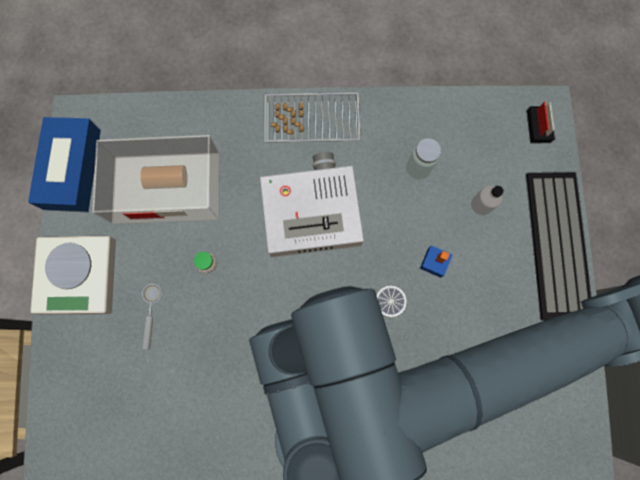

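View pics/side0.png

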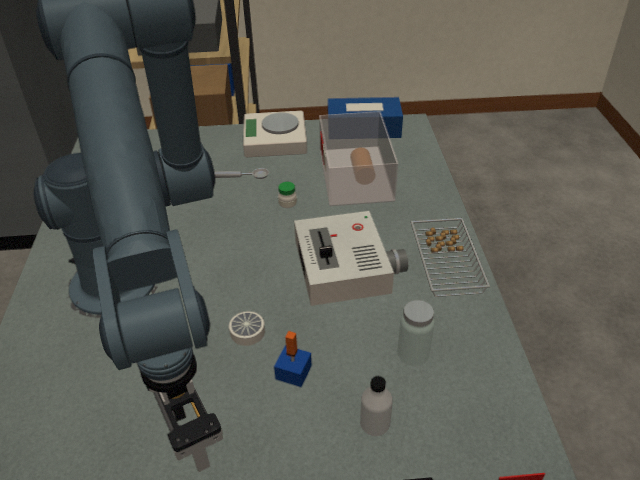

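The top view shows the blower at (313,210), fader (325,223), red mark (297,214), hole (286,190), pin (443,257) in its stand (437,262). The side view shows the fader (326,247), mark (334,235), hole (358,227) and pin (291,343).

```bash
cat > meas.py <<'E'
from h import *
def blobs(n,mask,roi,lo=4):
    u0,v0,u1,v1=roi; k=4
    m=np.zeros(mask.shape,np.uint8); m[v0:v1,u0:u1]=mask[v0:v1,u0:u1]
    c,l,s,ct=cv2.connectedComponentsWithStats(m)
    return [(s[i],ct[i],l==i) for i in range(1,c) if s[i][4]>=lo]
E
python3 - <<'E'
from meas import *
for n,roi in(('top',(250,140,480,290)),('side',(230,200,420,400))):
    z=np.load('/tmp/%s.npz'%n);p=z['p'];d=z['d']
    hsv=cv2.cvtColor(p,cv2.COLOR_RGB2HSV).astype(int);H,S,V=hsv[...,0],hsv[...,1],hsv[...,2]
    M={'red/or':((H<14)|(H>172))&(S>110)&(V>90),'yel':(H>18)&(H<38)&(S>110)&(V>90),'blue':(H>100)&(H<130)&(S>150)&(V>50),'white':(S<40)&(V>150),'black':(V<45)}
    for k,m in M.items():
        for s,c,l in blobs(n,m.astype(np.uint8),roi,3 if k!='white' else 300):
            if k=='black' and s[4]<20: continue
            print(n,k,s.tolist(),c.round(1),'depthpt',depthpt(n,*c,d).round(3),'rgb',p[l].mean(0).round())
    for nm,r in(('blow',(255,155,370,265) if n=='top' else (285,205,415,310)),('pin',(415,235,460,285) if n=='top' else (265,325,320,390))):
        u0,v0,u1,v1=r;c=cv2.resize(p[v0:v1,u0:u1],None,fx=5 if nm=='blow' else 8,fy=5 if nm=='blow' else 8,interpolation=cv2.INTER_CUBIC)
        cv2.imwrite(f'pics/{n}_{nm}.png',cv2.cvtColor(c,cv2.COLOR_RGB2BGR))
E
```

```text
top red/or [280, 186, 11, 10, 34] [285.3 190.6] depthpt [0.63  0.074 0.044] rgb [208. 112. 106.]
top red/or [296, 212, 2, 6, 10] [296.5 214.5] depthpt [0.557 0.044 0.075] rgb [205.  92.  89.]
top red/or [438, 251, 11, 11, 75] [442.9 256.1] depthpt [ 0.435 -0.308  0.125] rgb [169.  92.  43.]
top yel [284, 191, 4, 3, 11] [285.4 192.1] depthpt [0.625 0.074 0.044] rgb [200. 193.  87.]
top blue [421, 246, 31, 31, 446] [434.2 262.3] depthpt [ 0.433 -0.305  0.039] rgb [ 44.  84. 150.]
top white [417, 140, 24, 21, 412] [428.5 149.5] depthpt [ 0.702 -0.288  0.137] rgb [158. 163. 173.]
top white [260, 166, 104, 87, 5948] [310.2 207.3] depthpt [0.576 0.01  0.07 ] rgb [199. 198. 200.]
side red/or [352, 224, 11, 7, 33] [357.1 227. ] depthpt [0.623 0.079 0.065] rgb [155.  71.  63.]
side red/or [330, 234, 7, 3, 13] [333.2 234.8] depthpt [0.559 0.045 0.073] rgb [155.  64.  57.]
side red/or [285, 331, 11, 23, 166] [289.9 341.2] depthpt [ 0.437 -0.325  0.119] rgb [123.  59.  23.]
side blue [275, 347, 36, 40, 928] [292.6 367.2] depthpt [ 0.438 -0.33   0.041] rgb [20. 47. 90.]
side white [295, 211, 98, 74, 3866] [343.2 247.1] depthpt [ 0.579 -0.001  0.071] rgb [175. 170. 155.]
side black [318, 232, 6, 15, 32] [320.9 238.9] depthpt [0.527 0.034 0.072] rgb [28. 27. 25.]
side black [299, 247, 6, 28, 46] [301.5 260.5] depthpt [ 0.475 -0.016  0.05 ] rgb [31. 28. 25.]
side black [320, 248, 12, 16, 122] [325.7 253.4] depthpt [ 0.533 -0.038  0.088] rgb [15. 14. 14.]
side black [371, 376, 14, 16, 184] [377.6 383.8] depthpt [ 0.593 -0.46   0.142] rgb [18. 17. 16.]
```

View pics/top_blow.png

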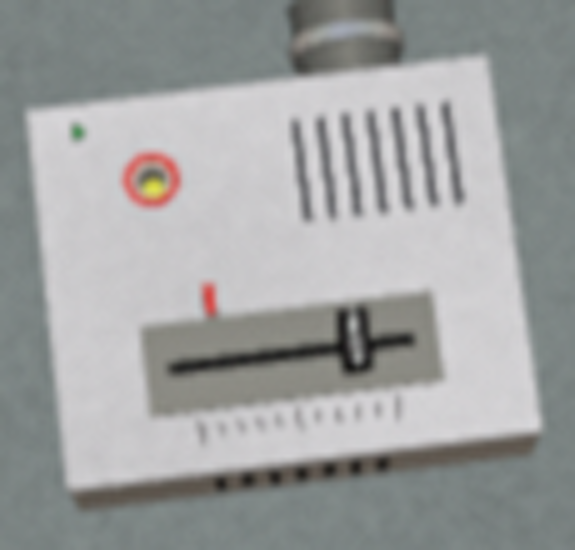

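View pics/side_blow.png

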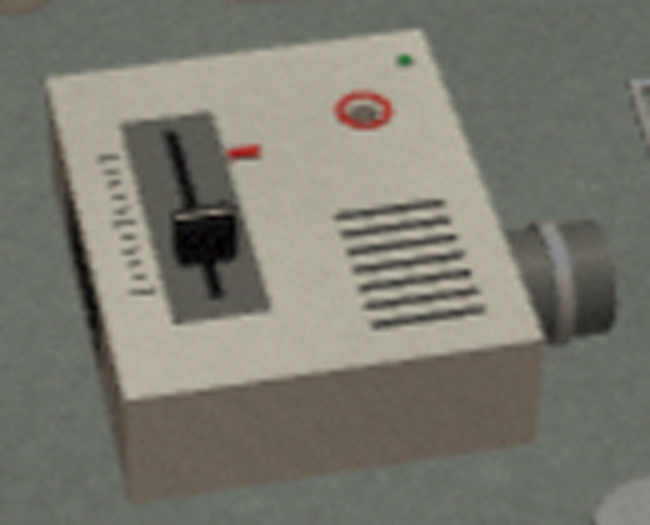

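View pics/top_pin.png

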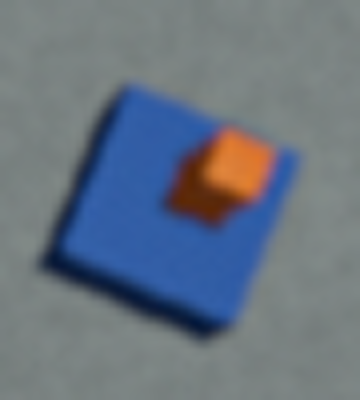

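The crops show the top-face corners, the mark at top crop (209,300), the white line at (355,338), the hole at (152,180), and the pin handle's top near (240,165) on its turned stand.

```bash
cat > calc.py <<'E'
from h import *
def cv(c,k,o): return [(np.array(x)+.5)/k-.5+np.array(o) for x in c]
def fit(model,world):  # rigid 2D
    m=np.array(model);w=np.array(world)[:,:2];a=m-m.mean(0);b=w-w.mean(0)
    th=np.arctan2((a[:,0]*b[:,1]-a[:,1]*b[:,0]).sum(),(a*b).sum());R=np.array([[np.cos(th),-np.sin(th)],[np.sin(th),np.cos(th)]])
    t=w.mean(0)-R@m.mean(0);return th,R,t,np.linalg.norm(w-(m@R.T+t),axis=1)
def tri(a,b):
    (o1,d1),(o2,d2)=a,b;s=np.linalg.lstsq(np.c_[d1,-d2],o2-o1,rcond=None)[0];p,q=o1+s[0]*d1,o2+s[1]*d2;return (p+q)/2,np.linalg.norm(p-q)
if __name__=='__main__':
    o={'top':(5,(255,155)),'side':(5,(285,205))}
    cor={'top':[(27,108),(489,57),(541,432),(68,490)],'side':[(422,30),(541,342),(125,401),(48,77)]}
    mod=[(.1,.12),(.1,-.12),(-.1,-.12),(-.1,.12)]
    pts={'top':dict(hole=(152,180),mark=(209,300),line=(355,338)),'side':dict(hole=(364,110),mark=(244,153),line=(205,212))}
    for n in o:
        w=[onplane(n,*q,.07) for q in cv(cor[n],*o[n])]
        th,R,t,e=fit(mod,w);print(n,'yaw',np.degrees(th),'t',t,'res',e.round(4),'hole pred',R@[.055,.06]+t)
        for k,z in(('hole',.07),('mark',.074),('line',.098)):
            P=onplane(n,*cv([pts[n][k]],*o[n])[0],z);print(k,P.round(4),'blower',(R.T@(P[:2]-t)).round(4))
    for k in('hole','mark','line'):
        P,e=tri(*[ray(n,*cv([pts[n][k]],*o[n])[0]) for n in o]);print('tri',k,P.round(4),e.round(4))
    w=[onplane('top',*q,.045) for q in cv([(128,84),(300,150),(233,322),(57,248)],8,(415,235))]
    th,R,t,e=fit([(.03,.03),(.03,-.03),(-.03,-.03),(-.03,.03)],w);print('stand',np.degrees(th),t,e)
    w=[onplane('top',*q,.125) for q in cv([(222,128),(276,148),(258,202),(203,178)],8,(415,235))]
    th,R,t,e=fit(np.array([(1,1),(1,-1),(-1,-1),(-1,1)])*.009,w);print('pin',np.degrees(th),t,e)
E
python3 calc.py; ls pics
```

```text
top yaw 5.760166834731869 t [0.5734388  0.00787648] res [0.0011 0.0005 0.0002 0.0009] hole pred [0.62213921 0.07309357]
hole [0.6217 0.0735 0.07  ] blower [0.0546 0.0604]
mark [0.5568 0.0447 0.074 ] blower [-0.0129  0.0383]
line [ 0.5301 -0.0284  0.098 ] blower [-0.0468 -0.0318]
side yaw 5.61280007935672 t [0.57468826 0.00783663] res [0.0006 0.0013 0.0014 0.0009] hole pred [0.62355626 0.07292825]
hole [0.6234 0.075  0.07  ] blower [0.055 0.062]
mark [0.5588 0.0428 0.074 ] blower [-0.0124  0.0364]
line [ 0.5337 -0.0265  0.098 ] blower [-0.0442 -0.0302]
tri hole [0.6224 0.0736 0.0708] 0.0018
tri mark [0.5582 0.0449 0.0719] 0.0018
tri line [ 0.5318 -0.0282  0.0989] 0.0037
stand -24.56734935312148 [ 0.43845855 -0.31166863] [0.0017028  0.00072285 0.00050069 0.00069828]
pin -23.364432592292495 [ 0.437349   -0.31222093] [0.00076707 0.00050548 0.00017757 0.00078793]
side0.png
side_blow.png
side_pin.png
top0.png
top_blow.png
top_pin.png
```

View pics/side_pin.png

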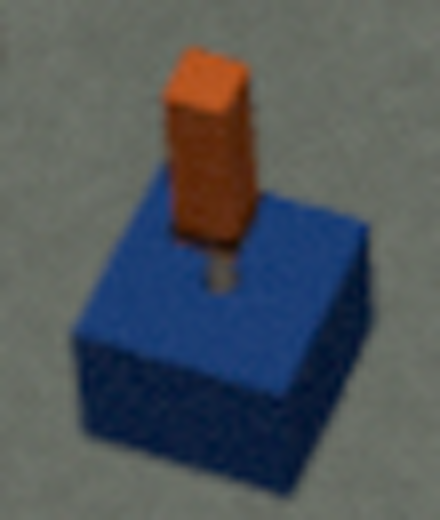

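The side crop shows the pin upright in the stand with its handle turned like the stand (about -24°). All sizes check out, so I move to above the fader.

Call:
move_arm(
  rows=[
    {"dx": 0.784, "dy": -0.666, "dz": -0.2},
    {"dx": 0.784, "dy": -0.666, "dz": -0.2},
    {"dx": 0.784, "dy": -0.666, "dz": -0.2},
    {"dx": 0.784, "dy": -0.666},
    {"dx": 0.784, "dy": -0.666},
  ],
  fingers=-1,
)

```text
validation failed for argument at $.ro...
```

Call:
move_arm(
  rows=[
    {"dx": 0.784, "dy": -0.666},
    {"dx": 0.784, "dy": -0.666},
    {"dx": 0.784, "dy": -0.666},
    {"dx": 0.784, "dy": -0.666},
    {"dx": 0.784, "dy": -0.666},
  ],
)

```text
validation failed for argument at $.ro...
```

Call:
move_arm(
  rows=[
    {"dx": 0.784, "dy": -0.666},
    {"dx": 0.784, "dy": -0.666},
    {"dx": 0.784, "dy": -0.666},
    {"dx": 0.784, "dy": -0.666},
    {"dx": 0.784, "dy": -0.666},
  ],
)

```text
validation failed for argument at $.ro...
```

Call:
move_arm(
  rows=[
    {"rz": 0.8},
    {"rz": 0.8},
    {"rz": 0.8},
    {},
    {},
  ],
)

```text
validation failed for argument at $.ro...
```

Call:
move_arm(
  rows=[
    {"dx": 0.784, "dy": -0.666, "dz": -0.2, "rx": 0, "ry": 0, "rz": 0},
    {"dx": 0.784, "dy": -0.666, "dz": -0.2, "rx": 0, "ry": 0, "rz": 0},
    {"dx": 0.784, "dy": -0.666, "dz": -0.2, "rx": 0, "ry": 0, "rz": 0},
    {"dx": 0.784, "dy": -0.666, "dz": 0, "rx": 0, "ry": 0, "rz": 0},
    {"dx": 0.784, "dy": -0.666, "dz": 0, "rx": 0, "ry": 0, "rz": 0},
  ],
  fingers=-1,
)

```text
time_s: 0.6
position: [0.3611, -0.4003, 0.1936]
orientation: [0.976, 0.216, 0.0, -0.0]
force: [0.4, 0.0, -0.2]
opening: 0.0939
grip_force: 0.0
```

Call:
move_arm(
  rows=[
    {"dx": 0.784, "dy": -0.666, "dz": 0, "rx": 0, "ry": 0, "rz": 0},
    {"dx": 0.784, "dy": -0.666, "dz": 0, "rx": 0, "ry": 0, "rz": 0},
    {"dx": 0.784, "dy": -0.666, "dz": 0, "rx": 0, "ry": 0, "rz": 0},
    {"dx": 0.784, "dy": -0.666, "dz": 0, "rx": 0, "ry": 0, "rz": 0},
    {"dx": 0.784, "dy": -0.666, "dz": 0, "rx": 0, "ry": 0, "rz": 0},
  ],
)

```text
time_s: 1.1
position: [0.4466, -0.2132, 0.1934]
orientation: [0.976, 0.217, -0.0, -0.0]
force: [0.5, -1.1, -0.7]
opening: 0.0936
grip_force: 0.0
```

Call:
move_arm(
  rows=[
    {"dx": 0.784, "dy": -0.666, "dz": 0, "rx": 0, "ry": 0, "rz": 0},
    {"dx": 0.784, "dy": -0.666, "dz": 0, "rx": 0, "ry": 0, "rz": 0},
    {"dx": 0.784, "dy": -0.666, "dz": 0, "rx": 0, "ry": 0, "rz": 0},
    {"dx": 0.784, "dy": -0.666, "dz": 0, "rx": 0, "ry": 0, "rz": 0},
    {"dx": 0.784, "dy": -0.666, "dz": 0, "rx": 0, "ry": 0, "rz": 0},
  ],
)

```text
time_s: 1.6
position: [0.5323, -0.0261, 0.1934]
orientation: [0.976, 0.217, -0.0, -0.0]
force: [0.6, -0.1, -0.2]
opening: 0.094
grip_force: 0.0
```

Call:
move_arm(
  rows=[
    {"dx": 0, "dy": 0, "dz": 0, "rx": 0, "ry": 0, "rz": 0.8},
    {"dx": 0, "dy": 0, "dz": 0, "rx": 0, "ry": 0, "rz": 0.8},
    {"dx": 0, "dy": 0, "dz": 0, "rx": 0, "ry": 0, "rz": 0.8},
    {"dx": 0, "dy": 0, "dz": 0, "rx": 0, "ry": 0, "rz": 0},
    {"dx": 0, "dy": 0, "dz": 0, "rx": 0, "ry": 0, "rz": 0},
  ],
)

```text
time_s: 2.1
position: [0.5319, -0.0279, 0.1935]
orientation: [0.999, 0.052, -0.0, -0.0]
force: [0.2, 0.2, -0.3]
opening: 0.094
grip_force: 0.0
```

Call:
move_arm(
  rows=[
    {"dx": 0, "dy": 0, "dz": 0.8, "rx": 0, "ry": 0, "rz": 0},
    {"dx": 0, "dy": 0, "dz": 0.8, "rx": 0, "ry": 0, "rz": 0},
    {"dx": 0, "dy": 0, "dz": 0.8, "rx": 0, "ry": 0, "rz": 0},
    {"dx": 0, "dy": 0, "dz": 0.4, "rx": 0, "ry": 0, "rz": 0},
    {"dx": 0, "dy": 0, "dz": 0, "rx": 0, "ry": 0, "rz": 0},
  ],
)

```text
time_s: 2.6
position: [0.5297, -0.0274, 0.0788]
orientation: [0.999, 0.051, -0.003, -0.001]
force: [-0.7, -0.6, 0.5]
opening: 0.0941
grip_force: 0.0
```

Call:
move_arm(
  rows=[
    {"dx": 0, "dy": 0, "dz": 0, "rx": 0, "ry": 0, "rz": 0},
    {"dx": 0, "dy": 0, "dz": 0, "rx": 0, "ry": 0, "rz": 0},
    {"dx": 0, "dy": 0, "dz": 0, "rx": 0, "ry": 0, "rz": 0},
    {"dx": 0, "dy": 0, "dz": 0, "rx": 0, "ry": 0, "rz": 0},
    {"dx": 0, "dy": 0, "dz": 0, "rx": 0, "ry": 0, "rz": 0},
  ],
  fingers=1,
)

```text
time_s: 3.1
position: [0.5325, -0.028, 0.0823]
orientation: [0.999, 0.051, 0.001, 0.0]
force: [0.3, -1.0, -0.2]
opening: 0.0577
grip_force: 0.0
```

Call:
move_arm(
  rows=[
    {"dx": 0, "dy": 0, "dz": 0, "rx": 0, "ry": 0, "rz": 0},
    {"dx": 0, "dy": 0, "dz": 0, "rx": 0, "ry": 0, "rz": 0},
    {"dx": 0, "dy": 0, "dz": 0, "rx": 0, "ry": 0, "rz": 0},
    {"dx": 0, "dy": 0, "dz": 0, "rx": 0, "ry": 0, "rz": 0},
    {"dx": 0, "dy": 0, "dz": 0, "rx": 0, "ry": 0, "rz": 0},
  ],
)

```text
time_s: 3.6
position: [0.5321, -0.0279, 0.0817]
orientation: [0.999, 0.051, -0.0, -0.0]
force: [1.3, -0.1, 0.6]
opening: 0.0173
grip_force: 0.0
```

Call:
move_arm(
  rows=[
    {"dx": 0, "dy": 0, "dz": 0, "rx": 0, "ry": 0, "rz": 0},
    {"dx": 0, "dy": 0, "dz": 0, "rx": 0, "ry": 0, "rz": 0},
    {"dx": 0, "dy": 0, "dz": 0, "rx": 0, "ry": 0, "rz": 0},
  ],
)

```text
time_s: 3.9
position: [0.5322, -0.0279, 0.0817]
orientation: [0.999, 0.051, -0.0, -0.0]
force: [0.8, -0.2, 0.0]
opening: 0.0004
grip_force: 0.0
```

Call:
move_arm(
  rows=[
    {"dx": 0, "dy": -0.3, "dz": 0, "rx": 0, "ry": 0, "rz": 0},
    {"dx": 0, "dy": -0.3, "dz": 0, "rx": 0, "ry": 0, "rz": 0},
    {"dx": 0, "dy": -0.3, "dz": 0, "rx": 0, "ry": 0, "rz": 0},
    {"dx": 0, "dy": -0.3, "dz": 0, "rx": 0, "ry": 0, "rz": 0},
    {"dx": 0, "dy": 0, "dz": 0, "rx": 0, "ry": 0, "rz": 0},
  ],
)

```text
time_s: 4.4
position: [0.5269, 0.0216, 0.0817]
orientation: [0.999, 0.052, -0.0, -0.0]
force: [-0.2, 0.2, 0.5]
opening: 0.0003
grip_force: 0.0
```

Call:
move_arm(
  rows=[
    {"dx": 0, "dy": -0.3, "dz": 0, "rx": 0, "ry": 0, "rz": 0},
    {"dx": 0, "dy": -0.22, "dz": 0, "rx": 0, "ry": 0, "rz": 0},
    {"dx": 0, "dy": 0, "dz": 0, "rx": 0, "ry": 0, "rz": 0},
    {"dx": 0, "dy": 0, "dz": 0, "rx": 0, "ry": 0, "rz": 0},
    {"dx": 0, "dy": 0, "dz": 0, "rx": 0, "ry": 0, "rz": 0},
  ],
)

```text
time_s: 4.9
position: [0.5253, 0.0403, 0.0818]
orientation: [0.999, 0.051, 0.0, 0.0]
force: [0.8, -0.1, -0.1]
opening: 0.0006
grip_force: 0.0
```

The fingers shut on nothing, so I look before going on.

```bash
python3 - <<'E'
from h import *
out=[]
for n,(u0,v0,u1,v1) in(('top',(255,155,370,265)),('side',(285,185,415,310))):
    p,d=grab(n)
    out.append(cv2.resize(p[v0:v1,u0:u1],(400,400 if n=='top' else 385),interpolation=cv2.INTER_CUBIC)[:385])
cv2.imwrite('pics/both1.png',cv2.cvtColor(np.hstack(out),cv2.COLOR_RGB2BGR))
print(env.get_state()['position'],env.get_state()['joints'].round(3))
E
```

```text
[0.5252376  0.04022997 0.08175643] [-0.139  0.057  1.939 -0.     1.145  1.331]
```

View pics/both1.png

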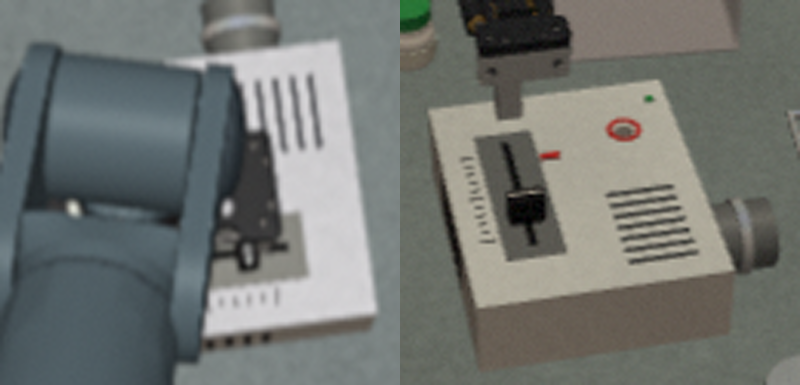

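The fader is still at its start (side crop (525,203)), while the fingertips show at side crop (508,115), away from where I expected. I compare that with the reported pose.

```bash
python3 - <<'E'
from h import *
for s in((508,117),(500,117),(520,117)):
    u=(s[0]-400)*.325+285; v=s[1]*.325+185
    o,r=ray('side',u,v)
    print(u,v,[ (o+r*(z-o[2])/r[2]).round(3) for z in(.082,.1,.13)])
m=imaging.camera_model('side');C=m['camera_from_world']
z=np.load('/tmp/side.npz');d=z['d'];
for P in([.5252,.0403,.0817],[.532,-.028,.098],[.5252,.0403,.0817+.06]):
    c=C[:3,:3]@np.array(P)+C[:3,3];x,y=c[:2]/c[2];f=1+m['k1']*(x*x+y*y);print('proj',m['fx']*f*x+m['cx'],m['fy']*f*y+m['cy'],c[2])
for v in(210,214,218,221):print(v,[depthpt('side',u,v,d).round(3).tolist() for u in(318,320,322)])
E
```

```text
320.1 223.025 [array([0.529, 0.084, 0.082]), array([0.527, 0.062, 0.1  ]), array([0.525, 0.026, 0.13 ])]
317.5 223.025 [array([0.522, 0.085, 0.082]), array([0.521, 0.063, 0.1  ]), array([0.519, 0.027, 0.13 ])]
324.0 223.025 [array([0.539, 0.083, 0.082]), array([0.537, 0.061, 0.1  ]), array([0.535, 0.025, 0.13 ])]
proj 320.03291710682043 234.39289051934927 1.5134774066347376
proj 324.9560034777114 247.44916600214373 1.4520154568865133
proj 319.5295658185837 215.55000239293918 1.4736340768156038
210 [[0.517, -0.038, 0.221], [0.522, -0.04, 0.222], [0.526, -0.04, 0.221]]
214 [[0.521, 0.032, 0.154], [0.526, 0.032, 0.153], [0.531, 0.028, 0.155]]
218 [[0.521, 0.029, 0.144], [0.526, 0.029, 0.143], [0.53, 0.031, 0.141]]
221 [[0.52, 0.028, 0.135], [0.525, 0.029, 0.134], [0.53, 0.028, 0.134]]
```

```bash
python3 - <<'E'
from h import *
z=np.load('/tmp/side.npz');d=z['d'];p=z['p']
for v in range(206,240,2):print(v,depthpt('side',320,v,d).round(3).tolist(),p[v,320].tolist())
print(env.get_state())
E
```

```text
206 [0.522, -0.038, 0.231] [83, 79, 75]
208 [0.522, -0.041, 0.228] [85, 81, 74]
210 [0.522, -0.04, 0.222] [84, 81, 74]
212 [0.526, 0.031, 0.16] [83, 78, 71]
214 [0.526, 0.032, 0.153] [83, 78, 72]
216 [0.526, 0.031, 0.148] [83, 77, 71]
218 [0.526, 0.029, 0.143] [85, 78, 74]
220 [0.526, 0.033, 0.133] [82, 77, 71]
222 [0.526, 0.034, 0.127] [85, 80, 74]
224 [0.529, 0.094, 0.071] [173, 168, 153]
226 [0.529, 0.089, 0.069] [173, 169, 153]
228 [0.528, 0.078, 0.071] [114, 111, 103]
230 [0.527, 0.066, 0.075] [87, 84, 80]
232 [0.526, 0.058, 0.074] [47, 48, 43]
234 [0.526, 0.055, 0.071] [20, 19, 19]
236 [0.525, 0.047, 0.07] [17, 14, 15]
238 [0.525, 0.036, 0.074] [27, 27, 26]
{'time_s': 5.0, 'joints': array([-1.38934027e-01,  5.69147842e-02,  1.93947240e+00, -6.55145376e-05,
        1.14521710e+00,  1.33070504e+00]), 'joint_vel': array([-0.00113605, -0.00158114, -0.00039738, -0.00152779,  0.00203035,
        0.00065788]), 'tau': array([ 9.41937044e-02, -3.11773324e+01, -2.87890130e+01,  3.20520450e-02,
       -6.77738339e-02, -2.54964343e-04]), 'position': array([0.5252376 , 0.04022997, 0.08175643]), 'orientation': array([ 9.98720489e-01,  5.05705751e-02, -1.13305288e-05,  2.82057771e-05]), 'force': array([-0.63592032, -0.33109171,  0.499038  ]), 'moment': array([ 0.01180473,  0.05926382, -0.01379331]), 'grip_force': 0.0, 'opening': 6.22833317447314e-05}
```

The camera puts the real fingertips at z≈0.126 (x and y agree), although the reported TCP is z=0.082. The reported height is about 45 mm low against the real fingers. I go back above the fader with the fingers open, then descend in steps, checking against the image and the force.

Call:
move_arm(
  rows=[
    {"dx": 0, "dy": 0.43, "dz": 0, "rx": 0, "ry": 0, "rz": 0},
    {"dx": 0, "dy": 0.43, "dz": 0, "rx": 0, "ry": 0, "rz": 0},
    {"dx": 0, "dy": 0.43, "dz": 0, "rx": 0, "ry": 0, "rz": 0},
    {"dx": 0, "dy": 0.43, "dz": 0, "rx": 0, "ry": 0, "rz": 0},
    {"dx": 0, "dy": 0, "dz": 0, "rx": 0, "ry": 0, "rz": 0},
  ],
  fingers=-0.3,
)

```text
time_s: 5.5
position: [0.5325, -0.0296, 0.0819]
orientation: [0.999, 0.049, 0.0, 0.0]
force: [0.4, 0.2, 0.4]
opening: 0.0373
grip_force: 0.0
```

Call:
move_arm(
  rows=[
    {"dx": 0, "dy": 0, "dz": 0.2, "rx": 0, "ry": 0, "rz": 0},
    {"dx": 0, "dy": 0, "dz": 0.2, "rx": 0, "ry": 0, "rz": 0},
    {"dx": 0, "dy": 0, "dz": 0, "rx": 0, "ry": 0, "rz": 0},
    {"dx": 0, "dy": 0, "dz": 0, "rx": 0, "ry": 0, "rz": 0},
    {"dx": 0, "dy": 0, "dz": 0, "rx": 0, "ry": 0, "rz": 0},
  ],
)

```text
time_s: 6.0
position: [0.5322, -0.0275, 0.0658]
orientation: [0.999, 0.051, 0.0, -0.0]
force: [0.5, 0.8, 0.7]
opening: 0.0612
grip_force: 0.0
```

```bash
cat > tip.py <<'E'
from h import *
import sys
# finger outline in side view: depth points near reported TCP in x,y and above blower top, lowest z
p,d=grab('side'); s=env.get_state(); P=s['position']; print(P.round(4),s['opening'],s['force'].round(1))
for u in range(305,345,2):
    for_z=[]
    for v in range(190,300):
        if d[v,u]>0:
            q=depthpt('side',u,v,d)
            if abs(q[0]-P[0])<.03 and abs(q[1]-P[1])<.08 and q[2]>.105: for_z.append((q[2],q[0],q[1],v))
    if for_z: print(u,np.round(min(for_z),3))
E
python3 tip.py
```

```text
[ 0.5324 -0.0276  0.066 ] 0.06114328270344333 [-0.  -0.1  0.2]
311 [ 2.15e-01  5.03e-01 -2.10e-02  2.08e+02]
313 [ 2.05e-01  5.03e-01 -7.50e-02  2.26e+02]
315 [ 2.04e-01  5.05e-01 -1.04e-01  2.35e+02]
317 [ 2.11e-01  5.10e-01 -1.06e-01  2.33e+02]
319 [ 2.02e-01  5.14e-01 -1.06e-01  2.36e+02]
321 [1.71e-01 5.27e-01 9.00e-03 2.14e+02]
323 [ 1.20e-01  5.25e-01 -5.70e-02  2.49e+02]
325 [ 1.14e-01  5.29e-01 -6.90e-02  2.54e+02]
327 [ 1.12e-01  5.34e-01 -6.70e-02  2.54e+02]
329 [ 1.13e-01  5.38e-01 -6.90e-02  2.54e+02]
331 [ 1.11e-01  5.43e-01 -6.30e-02  2.53e+02]
333 [ 2.01e-01  5.45e-01 -1.04e-01  2.35e+02]
335 [ 2.00e-01  5.49e-01 -1.01e-01  2.34e+02]
337 [ 1.98e-01  5.54e-01 -9.80e-02  2.34e+02]
339 [ 2.02e-01  5.58e-01 -1.03e-01  2.34e+02]
341 [ 2.07e-01  5.62e-01 -1.06e-01  2.33e+02]
```

The offset is confirmed as constant at 45 mm: tip 0.111 against reported 0.066. I descend 31 mm to a true tip height of about 0.080 and grip.

Call:
move_arm(
  rows=[
    {"dx": 0, "dy": 0, "dz": 0.25, "rx": 0, "ry": 0, "rz": 0},
    {"dx": 0, "dy": 0, "dz": 0.25, "rx": 0, "ry": 0, "rz": 0},
    {"dx": 0, "dy": 0, "dz": 0.25, "rx": 0, "ry": 0, "rz": 0},
    {"dx": 0, "dy": 0, "dz": 0, "rx": 0, "ry": 0, "rz": 0},
    {"dx": 0, "dy": 0, "dz": 0, "rx": 0, "ry": 0, "rz": 0},
  ],
)

```text
time_s: 6.55
position: [0.5317, -0.0278, 0.0349]
orientation: [0.999, 0.051, -0.001, -0.0]
force: [0.2, -0.5, -0.3]
opening: 0.0612
grip_force: 0.0
```

Call:
move_arm(
  rows=[
    {"dx": 0, "dy": 0, "dz": 0, "rx": 0, "ry": 0, "rz": 0},
    {"dx": 0, "dy": 0, "dz": 0, "rx": 0, "ry": 0, "rz": 0},
    {"dx": 0, "dy": 0, "dz": 0, "rx": 0, "ry": 0, "rz": 0},
    {"dx": 0, "dy": 0, "dz": 0, "rx": 0, "ry": 0, "rz": 0},
    {"dx": 0, "dy": 0, "dz": 0, "rx": 0, "ry": 0, "rz": 0},
  ],
  fingers=1,
)

```text
time_s: 7.05
position: [0.5322, -0.0279, 0.0358]
orientation: [0.999, 0.051, 0.0, -0.0]
force: [-0.6, -0.6, -0.6]
opening: 0.0243
grip_force: 0.0
```

Call:
move_arm(
  rows=[
    {"dx": 0, "dy": 0, "dz": 0, "rx": 0, "ry": 0, "rz": 0},
    {"dx": 0, "dy": 0, "dz": 0, "rx": 0, "ry": 0, "rz": 0},
    {"dx": 0, "dy": 0, "dz": 0, "rx": 0, "ry": 0, "rz": 0},
    {"dx": 0, "dy": 0, "dz": 0, "rx": 0, "ry": 0, "rz": 0},
    {"dx": 0, "dy": 0, "dz": 0, "rx": 0, "ry": 0, "rz": 0},
  ],
)

```text
time_s: 7.55
position: [0.5322, -0.028, 0.0358]
orientation: [0.999, 0.051, 0.0, 0.0]
force: [-1.2, -1.2, -0.4]
opening: 0.0159
grip_force: 30.0
```

Call:
move_arm(
  rows=[
    {"dx": 0, "dy": -0.2, "dz": 0, "rx": 0, "ry": 0, "rz": 0},
    {"dx": 0, "dy": -0.2, "dz": 0, "rx": 0, "ry": 0, "rz": 0},
    {"dx": 0, "dy": -0.2, "dz": 0, "rx": 0, "ry": 0, "rz": 0},
    {"dx": 0, "dy": -0.2, "dz": 0, "rx": 0, "ry": 0, "rz": 0},
    {"dx": 0, "dy": -0.2, "dz": 0, "rx": 0, "ry": 0, "rz": 0},
  ],
)

```text
time_s: 8.05
position: [0.5278, 0.0128, 0.0358]
orientation: [0.999, 0.051, -0.0, -0.0]
force: [-0.4, -1.3, 1.4]
opening: 0.0159
grip_force: 30.0
```

Call:
move_arm(
  rows=[
    {"dx": 0, "dy": -0.2, "dz": 0, "rx": 0, "ry": 0, "rz": 0},
    {"dx": 0, "dy": -0.2, "dz": 0, "rx": 0, "ry": 0, "rz": 0},
    {"dx": 0, "dy": -0.2, "dz": 0, "rx": 0, "ry": 0, "rz": 0},
    {"dx": 0, "dy": -0.12, "dz": 0, "rx": 0, "ry": 0, "rz": 0},
    {"dx": 0, "dy": 0, "dz": 0, "rx": 0, "ry": 0, "rz": 0},
  ],
)

```text
time_s: 8.55
position: [0.5248, 0.0417, 0.0358]
orientation: [0.999, 0.051, -0.0, -0.001]
force: [-2.8, 1.5, 2.9]
opening: 0.0159
grip_force: 30.0
```

```bash
python3 - <<'E'
from h import *
s=env.get_state();print(s['position'],s['force'].round(1),s['opening'],s['grip_force'])
o=[]
for n,(u0,v0,u1,v1) in(('side',(290,205,375,275)),('top',(260,175,345,245))):
    p,d=grab(n);o.append(cv2.resize(p[v0:v1,u0:u1],None,fx=4.7,fy=4.7,interpolation=cv2.INTER_CUBIC))
cv2.imwrite('pics/both2.png',cv2.cvtColor(np.hstack(o),cv2.COLOR_RGB2BGR))
E
```

```text
[0.52476604 0.04173092 0.03575134] [-2.8  1.5  2.9] 0.015860550303480027 29.99803751707077
```

View pics/both2.png

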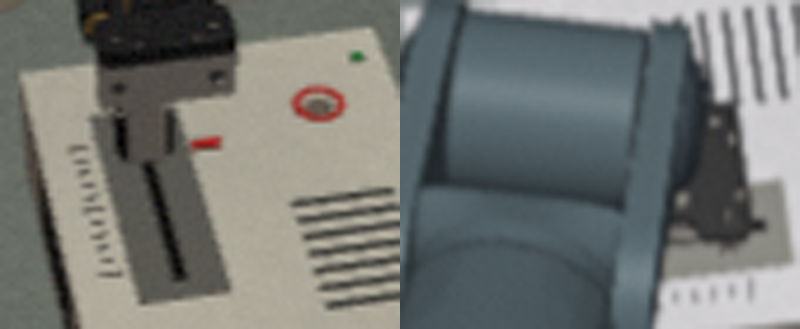

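The side crop shows the fingers around the fader level with the red mark at (205,143). I release, rise and retreat so I can measure the fader without the arm in the way.

Call:
move_arm(
  rows=[
    {"dx": 0, "dy": 0, "dz": 0, "rx": 0, "ry": 0, "rz": 0},
    {"dx": 0, "dy": 0, "dz": 0, "rx": 0, "ry": 0, "rz": 0},
  ],
)

```text
time_s: 8.85
position: [0.5249, 0.0406, 0.0358]
orientation: [0.999, 0.051, -0.0, -0.0]
force: [-4.9, 0.7, 5.2]
opening: 0.0157
grip_force: 30.0
```

Call:
move_arm(
  rows=[
    {"dx": 0, "dy": 0, "dz": 0, "rx": 0, "ry": 0, "rz": 0},
    {"dx": 0, "dy": 0, "dz": 0, "rx": 0, "ry": 0, "rz": 0},
    {"dx": 0, "dy": 0, "dz": 0, "rx": 0, "ry": 0, "rz": 0},
    {"dx": 0, "dy": 0, "dz": 0, "rx": 0, "ry": 0, "rz": 0},
    {"dx": 0, "dy": 0, "dz": 0, "rx": 0, "ry": 0, "rz": 0},
  ],
  fingers=-0.3,
)

```text
time_s: 9.35
position: [0.5253, 0.0405, 0.0357]
orientation: [0.999, 0.051, 0.0, 0.0]
force: [-0.6, 0.4, -0.3]
opening: 0.0525
grip_force: 0.0
```

Call:
move_arm(
  rows=[
    {"dx": 0, "dy": 0, "dz": -0.5, "rx": 0, "ry": 0, "rz": 0},
    {"dx": 0, "dy": 0, "dz": -0.7, "rx": 0, "ry": 0, "rz": 0},
    {"dx": 0, "dy": 0, "dz": -0.9, "rx": 0, "ry": 0, "rz": 0},
    {"dx": 0, "dy": 0, "dz": -0.3, "rx": 0, "ry": 0, "rz": 0},
    {"dx": 0, "dy": 0, "dz": 0, "rx": 0, "ry": 0, "rz": 0},
  ],
)

```text
time_s: 9.85
position: [0.5268, 0.0404, 0.1336]
orientation: [0.999, 0.051, 0.002, 0.0]
force: [0.8, -0.2, 0.4]
opening: 0.0611
grip_force: 0.0
```

Call:
move_arm(
  rows=[
    {"dx": -0.34, "dy": 0.95, "dz": 0, "rx": 0, "ry": 0, "rz": 0},
    {"dx": -0.34, "dy": 0.95, "dz": 0, "rx": 0, "ry": 0, "rz": 0},
    {"dx": -0.34, "dy": 0.95, "dz": 0, "rx": 0, "ry": 0, "rz": 0},
    {"dx": -0.34, "dy": 0.95, "dz": 0, "rx": 0, "ry": 0, "rz": 0},
    {"dx": -0.34, "dy": 0.95, "dz": 0, "rx": 0, "ry": 0, "rz": 0},
  ],
)

```text
time_s: 10.35
position: [0.475, -0.1561, 0.1293]
orientation: [0.999, 0.051, -0.001, -0.001]
force: [0.8, 0.0, -0.4]
opening: 0.0612
grip_force: 0.0
```

Call:
move_arm(
  rows=[
    {"dx": -0.34, "dy": 0.95, "dz": 0, "rx": 0, "ry": 0, "rz": 0},
    {"dx": -0.34, "dy": 0.95, "dz": 0, "rx": 0, "ry": 0, "rz": 0},
    {"dx": -0.34, "dy": 0.95, "dz": 0, "rx": 0, "ry": 0, "rz": 0},
    {"dx": -0.34, "dy": 0.94, "dz": 0, "rx": 0, "ry": 0, "rz": 0},
    {"dx": 0, "dy": 0, "dz": 0, "rx": 0, "ry": 0, "rz": 0},
  ],
)

```text
time_s: 10.85
position: [0.4361, -0.3145, 0.1295]
orientation: [0.999, 0.048, -0.001, -0.001]
force: [0.2, 0.6, 0.1]
opening: 0.0611
grip_force: 0.0
```

Call:
move_arm(
  rows=[
    {"dx": 0, "dy": 0, "dz": 0, "rx": 0, "ry": 0, "rz": 0.93},
    {"dx": 0, "dy": 0, "dz": 0, "rx": 0, "ry": 0, "rz": 0.93},
    {"dx": 0, "dy": 0, "dz": 0, "rx": 0, "ry": 0, "rz": 0.93},
    {"dx": 0, "dy": 0, "dz": 0, "rx": 0, "ry": 0, "rz": 0.93},
    {"dx": 0, "dy": 0, "dz": 0, "rx": 0, "ry": 0, "rz": 0},
  ],
)

```text
time_s: 11.35
position: [0.4376, -0.31, 0.1298]
orientation: [0.978, -0.207, -0.001, -0.001]
force: [-0.9, -0.1, -0.3]
opening: 0.0608
grip_force: 0.0
```

```bash
python3 - <<'E'
from h import *
s=env.get_state();print(s['position'],s['orientation'].round(3),s['joints'].round(2))
o=[]
for n,(u0,v0,u1,v1) in(('side',(295,205,370,275)),('top',(265,175,340,245))):
    p,d=grab(n);o.append(cv2.resize(p[v0:v1,u0:u1],None,fx=5,fy=5,interpolation=cv2.INTER_CUBIC))
cv2.imwrite('pics/both3.png',cv2.cvtColor(np.hstack(o),cv2.COLOR_RGB2BGR))
E
```

```text
[ 0.43758128 -0.31000438  0.12980513] [ 0.978 -0.207 -0.001 -0.001] [-0.83  0.02  1.88  0.    1.24  1.16]
```

View pics/both3.png

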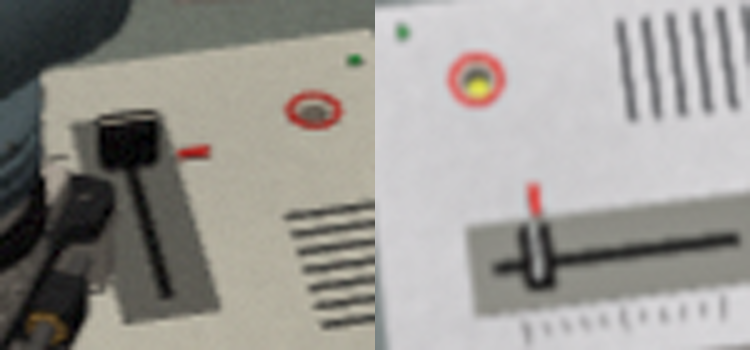

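The top crop shows the fader's white line at (537,256), nearly in line with the mark (534,200). I quantify the difference.

```bash
python3 - <<'E'
from calc import *
th=np.radians(5.7);R=np.array([[np.cos(th),-np.sin(th)],[np.sin(th),np.cos(th)]]);t=np.array([.574,.0079])
B=lambda P:(R.T@(P[:2]-t)).round(4)
p=np.load('/tmp/top.npz')['p'].astype(float)
# mark: redness-weighted centroid
def cen(w,u0,v0,u1,v1):
    w=w[v0:v1,u0:u1];V,U=np.mgrid[v0:v1,u0:u1];return (w*U).sum()/w.sum(),(w*V).sum()/w.sum()
red=np.clip(p[...,0]-p[...,1]-25,0,None)
c=cen(red,292,209,302,219);print('mark',c,B(onplane('top',*c,.073)))
g=p.mean(2)
for v in range(220,234):print(v,g[v,289:307].astype(int))
c2=cv([(162,256)],5,(265,175))[0];print('line eye',c2,B(onplane('top',*c2,.098)))
q=cv([(128,117),(195,153)],5,(295,205))
print('side line',B(onplane('side',*q[0],.098)),'mark',B(onplane('side',*q[1],.074)))
E
```

```text
mark (np.float64(296.4259259259259), np.float64(214.2910052910053)) [-0.0125  0.0382]
220 [141 139 140 138 122  87  98 146 112  63  74 120 136 137 135 136 137 136]
221 [135 135 137 134 104  57  79 143 107  48  58 118 137 139 138 137 138 138]
222 [137 138 138 133  98  48  70 130 108  56  52 108 135 139 139 137 138 139]
223 [137 137 139 135 105  53  62 119 117  71  50  98 132 140 139 140 139 138]
224 [138 138 140 137 114  63  62 117 128  83  47  84 126 138 136 137 134 125]
225 [138 138 137 137 121  70  54 106 128  89  44  64 102 108 104 102  99  86]
226 [134 126 117 115 105  64  44  92 138 101  46  39  56  55  46  44  46  41]
227 [103  86  71  68  63  40  33  88 150 112  51  25  39  48  47  55  64  69]
228 [ 66  43  37  42  42  31  35  89 153 114  53  39  78 102 108 112 115 118]
229 [ 81  69  73  84  84  65  43  86 148 111  50  52 108 135 137 138 138 139]
230 [118 116 118 125 121  92  50  63 116  87  36  47 109 136 141 141 141 141]
231 [137 138 138 140 137 109  60  33  54  41  21  46 102 132 139 140 138 139]
232 [138 140 140 140 139 125  87  54  45  51  60  75 114 136 140 138 140 139]
233 [139 138 138 139 141 137 120 108 107 108 114 117 132 139 140 139 138 138]
line eye [297.  225.8] [-0.0479  0.0396]
side line [-0.0437  0.0422] mark [-0.0111  0.0362]
```

```bash
python3 - <<'E'
from calc import *
th=np.radians(5.7);R=np.array([[np.cos(th),-np.sin(th)],[np.sin(th),np.cos(th)]]);t=np.array([.574,.0079])
B=lambda P:(R.T@(P[:2]-t)).round(4)
p=np.load('/tmp/side.npz')['p'].astype(float);g=p.mean(2)
print('cols 313..327');
for v in range(224,242):print(v,g[v,313:329].astype(int))
red=np.clip(p[...,0]-p[...,1]-25,0,None)
w=red[229:241,327:342];V,U=np.mgrid[229:241,327:342];c=(w*U).sum()/w.sum(),(w*V).sum()/w.sum();print('mark',c,B(onplane('side',*c,.0735)))
for v in(226,227,228,229,230,231):print(v,B(onplane('side',320.5,v,.098)))
pt=np.load('/tmp/top.npz')['p'];g=pt.astype(float).mean(2)
# top: line & block centre per row
for v in range(221,231):
    r=g[v];a=np.interp(90,r[[294,293,292]],[294,293,292]) if 0 else 0
    w=np.clip(r[295:300]-50,0,None);u=(w*np.arange(295,300)).sum()/w.sum();print(v,u.round(2),B(onplane('top',u,v,.098)))
E
```

```text
cols 313..327
224 [168 169 164 167 168 168 168 170 169 167 169 168 166 169 167 168]
225 [167 169 167 168 169 168 170 170 169 171 168 167 167 169 170 167]
226 [164 167 169 170 163 163 161 161 161 158 159 155 157 160 163 167]
227 [167 162 156 156 135 119 100  91  76  68  57  51  65 110 149 163]
228 [158 119  67  50  51  61  64  84  93 102 110 112 100  86 115 155]
229 [ 88  58  94 109 110  98  80  54  34  25  24  17  13  54 103 151]
230 [ 90  59  23  20  10  17  14  21  15  21  21  18   8  38  75 141]
231 [ 88  57   8  19  15  19  18  15  10  13  12  15   2  37  75 115]
232 [ 89  56   2  14   9  18   5  15   9   7   1   1   5  33  76 110]
233 [87 52  6  9  8  6 15  9  7  2 10  7  1 38 77 90]
234 [91 54 12  8  8  6 10  9  9  6 10 12 11 40 74 89]
235 [91 55  9 11 10  6 13  1 11  6 13 11  6 36 75 90]
236 [88 62 19  9 11  7  7 12 10  1 11  8  0 39 77 89]
237 [90 66 28  5  3 13 12  9  0 11 17 12 26 58 85 89]
238 [88 78 45 25 21 29 23 10 15 30 51 56 64 85 90 88]
239 [87 88 79 62 53 65 63 35 21 45 78 89 87 89 89 89]
240 [50 63 76 82 88 86 81 48 24 40 76 87 89 90 90 92]
241 [30 32 35 41 71 87 89 58 24 20 68 86 89 86 87 89]
mark (np.float64(333.40514469453376), np.float64(234.86173633440515)) [-0.0113  0.0381]
226 [-0.0416  0.0497]
227 [-0.0423  0.0458]
228 [-0.0429  0.042 ]
229 [-0.0436  0.0382]
230 [-0.0443  0.0344]
231 [-0.045   0.0306]
221 296.28 [-0.0356  0.04  ]
222 296.34 [-0.0381  0.0402]
223 296.58 [-0.0407  0.0399]
224 296.7 [-0.0433  0.0398]
225 296.85 [-0.0459  0.0398]
226 297.05 [-0.0484  0.0395]
227 297.13 [-0.051   0.0396]
228 297.15 [-0.0535  0.0399]
229 297.13 [-0.056   0.0402]
230 297.2 [-0.0585  0.0403]
```

Both cameras put the fader about 1.6 mm past the mark (0.040 against 0.0382). I regrip it and place it precisely before taking the pin.

Call:
move_arm(
  rows=[
    {"dx": 0, "dy": 0, "dz": 0, "rx": 0, "ry": 0, "rz": -0.93},
    {"dx": 0, "dy": 0, "dz": 0, "rx": 0, "ry": 0, "rz": -0.93},
    {"dx": 0, "dy": 0, "dz": 0, "rx": 0, "ry": 0, "rz": -0.93},
    {"dx": 0, "dy": 0, "dz": 0, "rx": 0, "ry": 0, "rz": -0.93},
    {"dx": 0.34, "dy": -0.95, "dz": 0, "rx": 0, "ry": 0, "rz": 0},
  ],
)

```text
time_s: 11.95
position: [0.4474, -0.2744, 0.1315]
orientation: [0.999, 0.051, -0.0, 0.0]
force: [0.5, 0.8, 0.6]
opening: 0.0611
grip_force: 0.0
```

Call:
move_arm(
  rows=[
    {"dx": 0.34, "dy": -0.95, "dz": 0, "rx": 0, "ry": 0, "rz": 0},
    {"dx": 0.34, "dy": -0.95, "dz": 0, "rx": 0, "ry": 0, "rz": 0},
    {"dx": 0.34, "dy": -0.95, "dz": 0, "rx": 0, "ry": 0, "rz": 0},
    {"dx": 0.34, "dy": -0.95, "dz": 0, "rx": 0, "ry": 0, "rz": 0},
    {"dx": 0.34, "dy": -0.95, "dz": 0, "rx": 0, "ry": 0, "rz": 0},
  ],
)

```text
time_s: 12.45
position: [0.496, -0.0746, 0.1313]
orientation: [0.999, 0.052, -0.0, -0.0]
force: [0.0, -0.6, -0.7]
opening: 0.0608
grip_force: 0.0
```

Call:
move_arm(
  rows=[
    {"dx": 0.34, "dy": -0.95, "dz": 0, "rx": 0, "ry": 0, "rz": 0},
    {"dx": 0.34, "dy": -0.95, "dz": 0, "rx": 0, "ry": 0, "rz": 0},
    {"dx": 0.34, "dy": -0.9, "dz": 0, "rx": 0, "ry": 0, "rz": 0},
    {"dx": 0, "dy": 0, "dz": 0, "rx": 0, "ry": 0, "rz": 0},
    {"dx": 0, "dy": 0, "dz": 0, "rx": 0, "ry": 0, "rz": 0},
  ],
)

```text
time_s: 12.95
position: [0.5249, 0.0397, 0.1312]
orientation: [0.999, 0.053, -0.001, 0.0]
force: [-0.1, 1.3, -0.1]
opening: 0.0609
grip_force: 0.0
```

Call:
move_arm(
  rows=[
    {"dx": 0, "dy": 0, "dz": 0, "rx": 0, "ry": 0, "rz": 0},
    {"dx": 0, "dy": 0, "dz": 0, "rx": 0, "ry": 0, "rz": 0},
  ],
)

```text
time_s: 13.15
position: [0.5251, 0.0379, 0.1316]
orientation: [0.999, 0.05, -0.0, 0.0]
force: [-0.5, -0.9, 0.3]
opening: 0.061
grip_force: 0.0
```

Call:
move_arm(
  rows=[
    {"dx": 0, "dy": 0, "dz": 0.8, "rx": 0, "ry": 0, "rz": 0},
    {"dx": 0, "dy": 0, "dz": 0.8, "rx": 0, "ry": 0, "rz": 0},
    {"dx": 0, "dy": 0, "dz": 0.4, "rx": 0, "ry": 0, "rz": 0},
    {"dx": 0, "dy": 0, "dz": 0.4, "rx": 0, "ry": 0, "rz": 0},
    {"dx": 0, "dy": 0, "dz": 0, "rx": 0, "ry": 0, "rz": 0},
  ],
)

```text
time_s: 13.65
position: [0.5254, 0.0378, 0.0354]
orientation: [0.999, 0.05, -0.0, 0.0]
force: [0.9, -0.7, -0.2]
opening: 0.0612
grip_force: 0.0
```

Call:
move_arm(
  rows=[
    {"dx": 0, "dy": 0, "dz": 0, "rx": 0, "ry": 0, "rz": 0},
    {"dx": 0, "dy": 0, "dz": 0, "rx": 0, "ry": 0, "rz": 0},
    {"dx": 0, "dy": 0, "dz": 0, "rx": 0, "ry": 0, "rz": 0},
    {"dx": 0, "dy": 0, "dz": 0, "rx": 0, "ry": 0, "rz": 0},
    {"dx": 0, "dy": 0, "dz": 0, "rx": 0, "ry": 0, "rz": 0},
  ],
  fingers=1,
)

```text
time_s: 14.15
position: [0.5253, 0.039, 0.0358]
orientation: [0.999, 0.051, 0.0, -0.0]
force: [-0.0, 0.4, -0.1]
opening: 0.0242
grip_force: 0.0
```

Call:
move_arm(
  rows=[
    {"dx": 0, "dy": 0, "dz": 0, "rx": 0, "ry": 0, "rz": 0},
    {"dx": 0, "dy": 0, "dz": 0, "rx": 0, "ry": 0, "rz": 0},
    {"dx": 0, "dy": 0, "dz": 0, "rx": 0, "ry": 0, "rz": 0},
    {"dx": 0, "dy": 0, "dz": 0, "rx": 0, "ry": 0, "rz": 0},
    {"dx": 0, "dy": 0, "dz": 0, "rx": 0, "ry": 0, "rz": 0},
  ],
)

```text
time_s: 14.65
position: [0.5253, 0.0391, 0.0358]
orientation: [0.999, 0.051, -0.0, -0.0]
force: [-0.8, 1.1, 1.5]
opening: 0.0152
grip_force: 30.0
```

Call:
move_arm(
  rows=[
    {"dx": 0, "dy": 0, "dz": 0, "rx": 0, "ry": 0, "rz": 0},
    {"dx": 0, "dy": 0, "dz": 0, "rx": 0, "ry": 0, "rz": 0},
    {"dx": 0, "dy": 0, "dz": 0, "rx": 0, "ry": 0, "rz": 0},
    {"dx": 0, "dy": 0, "dz": 0, "rx": 0, "ry": 0, "rz": 0},
    {"dx": 0, "dy": 0, "dz": 0, "rx": 0, "ry": 0, "rz": 0},
  ],
  fingers=-0.3,
)

```text
time_s: 15.15
position: [0.5253, 0.0389, 0.0357]
orientation: [0.999, 0.051, -0.0, 0.0]
force: [0.1, -1.0, -0.0]
opening: 0.0524
grip_force: 0.0
```

Call:
move_arm(
  rows=[
    {"dx": 0, "dy": 0, "dz": -0.5, "rx": 0, "ry": 0, "rz": 0},
    {"dx": 0, "dy": 0, "dz": -0.7, "rx": 0, "ry": 0, "rz": 0},
    {"dx": 0, "dy": 0, "dz": -0.9, "rx": 0, "ry": 0, "rz": 0},
    {"dx": 0, "dy": 0, "dz": -0.3, "rx": 0, "ry": 0, "rz": 0},
    {"dx": 0, "dy": 0, "dz": 0, "rx": 0, "ry": 0, "rz": 0},
  ],
)

```text
time_s: 15.65
position: [0.5269, 0.0387, 0.1337]
orientation: [0.999, 0.051, 0.002, 0.0]
force: [-0.0, 0.3, -0.6]
opening: 0.0611
grip_force: 0.0
```

Call:
move_arm(
  rows=[
    {"dx": -0.34, "dy": 0.95, "dz": 0, "rx": 0, "ry": 0, "rz": 0},
    {"dx": -0.34, "dy": 0.95, "dz": 0, "rx": 0, "ry": 0, "rz": 0},
    {"dx": -0.34, "dy": 0.95, "dz": 0, "rx": 0, "ry": 0, "rz": 0},
    {"dx": -0.34, "dy": 0.95, "dz": 0, "rx": 0, "ry": 0, "rz": 0},
    {"dx": -0.34, "dy": 0.95, "dz": 0, "rx": 0, "ry": 0, "rz": 0},
  ],
)

```text
time_s: 16.15
position: [0.4751, -0.1577, 0.1293]
orientation: [0.999, 0.051, -0.002, -0.001]
force: [0.5, -0.3, -0.6]
opening: 0.0608
grip_force: 0.0
```

Call:
move_arm(
  rows=[
    {"dx": -0.34, "dy": 0.95, "dz": 0, "rx": 0, "ry": 0, "rz": 0},
    {"dx": -0.34, "dy": 0.95, "dz": 0, "rx": 0, "ry": 0, "rz": 0},
    {"dx": -0.34, "dy": 0.95, "dz": 0, "rx": 0, "ry": 0, "rz": 0},
    {"dx": -0.34, "dy": 0.91, "dz": 0, "rx": 0, "ry": 0, "rz": 0},
    {"dx": 0, "dy": 0, "dz": 0, "rx": 0, "ry": 0, "rz": 0},
  ],
)

```text
time_s: 16.65
position: [0.4361, -0.3148, 0.1295]
orientation: [0.999, 0.048, -0.001, -0.001]
force: [-0.0, -0.5, -0.2]
opening: 0.0609
grip_force: 0.0
```

Call:
move_arm(
  rows=[
    {"dx": 0, "dy": 0, "dz": 0, "rx": 0, "ry": 0, "rz": 0.93},
    {"dx": 0, "dy": 0, "dz": 0, "rx": 0, "ry": 0, "rz": 0.93},
    {"dx": 0, "dy": 0, "dz": 0, "rx": 0, "ry": 0, "rz": 0.93},
    {"dx": 0, "dy": 0, "dz": 0, "rx": 0, "ry": 0, "rz": 0.93},
    {"dx": 0, "dy": 0, "dz": 0, "rx": 0, "ry": 0, "rz": 0},
  ],
)

```text
time_s: 17.15
position: [0.4376, -0.3104, 0.1298]
orientation: [0.978, -0.207, -0.001, -0.001]
force: [-0.1, 0.3, -0.2]
opening: 0.0611
grip_force: 0.0
```

```bash
cat > fader.py <<'E'
from calc import *
th=np.radians(5.7);R=np.array([[np.cos(th),-np.sin(th)],[np.sin(th),np.cos(th)]]);t=np.array([.574,.0079])
B=lambda P:(R.T@(P[:2]-t)).round(4)
p=grab('top')[0].astype(float);g=p.mean(2)
red=np.clip(p[...,0]-p[...,1]-25,0,None)
w=red[209:219,292:302];V,U=np.mgrid[209:219,292:302];c=(w*U).sum()/w.sum(),(w*V).sum()/w.sum();print('top mark',B(onplane('top',*c,.073)))
for v in range(221,231,2):
    r=g[v];k=np.argmin(r[290:296])+290;j=np.argmin(r[k+3:k+7])+k+3
    w=np.clip(r[k:j+1]-50,0,None);u=(w*np.arange(k,j+1)).sum()/w.sum();print(v,u.round(2),B(onplane('top',u,v,.098)))
p=grab('side')[0].astype(float);g=p.mean(2)
red=np.clip(p[...,0]-p[...,1]-25,0,None)
w=red[229:241,327:342];V,U=np.mgrid[229:241,327:342];c=(w*U).sum()/w.sum(),(w*V).sum()/w.sum();print('side mark',B(onplane('side',*c,.0735)))
for u in(316,318,320,322,324):
    col=g[226:234,u];k=np.argmin(col[:3]);m=k+1+np.argmax(col[k+1:k+4]);w=np.clip(col[max(m-1,k):m+2]-20,0,None);v=226+(w*np.arange(max(m-1,k),m+2)).sum()/w.sum();print(u,v.round(2),B(onplane('side',u,v,.098)),col.astype(int))
s=env.get_state();print(s['position'].round(4),s['orientation'].round(4))
E
python3 fader.py
```

```text
top mark [-0.0125  0.0382]
221 297.06 [-0.0358  0.0381]
223 297.15 [-0.0409  0.0385]
225 297.25 [-0.046   0.0388]
227 297.62 [-0.0511  0.0384]
229 297.81 [-0.0562  0.0385]
side mark [-0.0112  0.0381]
316 228.77 [-0.0544  0.0413] [165 161  94  93  52  14  16   7]
318 228.7 [-0.0495  0.0406] [168 155  57 106  13  21   7  12]
320 228.74 [-0.0447  0.0394] [167 134  52 112  20  20   9   2]
322 228.47 [-0.0396  0.0395] [161 104  87  78  19  20   4   9]
324 227.7 [-0.0342  0.0414] [159  80  93  35  19  15   7   4]
[ 0.4378 -0.3109  0.1304] [ 9.786e-01 -2.057e-01 -9.000e-04 -7.000e-04]
```

The fader now sits at 0.0385 against the mark's 0.0382, which is good. I descend onto the pin's handle (true tip about 0.080) and grip.

Call:
move_arm(
  rows=[
    {"dx": 0, "dy": 0, "dz": 0.7, "rx": 0, "ry": 0, "rz": 0},
    {"dx": 0, "dy": 0, "dz": 0.7, "rx": 0, "ry": 0, "rz": 0},
    {"dx": 0, "dy": 0, "dz": 0.5, "rx": 0, "ry": 0, "rz": 0},
    {"dx": 0, "dy": 0, "dz": 0.5, "rx": 0, "ry": 0, "rz": 0},
    {"dx": 0, "dy": 0, "dz": 0, "rx": 0, "ry": 0, "rz": 0},
  ],
)

```text
time_s: 17.75
position: [0.4361, -0.3096, 0.0323]
orientation: [0.978, -0.206, -0.003, -0.002]
force: [-0.1, 0.3, 0.3]
opening: 0.0613
grip_force: 0.0
```

Call:
move_arm(
  rows=[
    {"dx": 0, "dy": 0, "dz": 0, "rx": 0, "ry": 0, "rz": 0},
    {"dx": 0, "dy": 0, "dz": 0, "rx": 0, "ry": 0, "rz": 0},
    {"dx": 0, "dy": 0, "dz": 0, "rx": 0, "ry": 0, "rz": 0},
    {"dx": 0, "dy": 0, "dz": 0, "rx": 0, "ry": 0, "rz": 0},
    {"dx": 0, "dy": 0, "dz": 0, "rx": 0, "ry": 0, "rz": 0},
  ],
  fingers=1,
)

```text
time_s: 18.25
position: [0.4384, -0.3124, 0.0363]
orientation: [0.978, -0.207, 0.0, 0.0]
force: [0.2, 0.1, 0.7]
opening: 0.0248
grip_force: 0.0
```

Call:
move_arm(
  rows=[
    {"dx": 0, "dy": 0, "dz": 0, "rx": 0, "ry": 0, "rz": 0},
    {"dx": 0, "dy": 0, "dz": 0, "rx": 0, "ry": 0, "rz": 0},
    {"dx": 0, "dy": 0, "dz": 0, "rx": 0, "ry": 0, "rz": 0},
    {"dx": 0, "dy": 0, "dz": 0, "rx": 0, "ry": 0, "rz": 0},
    {"dx": 0, "dy": 0, "dz": 0, "rx": 0, "ry": 0, "rz": 0},
  ],
)

```text
time_s: 18.75
position: [0.438, -0.3131, 0.0361]
orientation: [0.978, -0.207, 0.0, 0.001]
force: [-3.2, -4.8, 0.5]
opening: 0.0181
grip_force: 30.0
```

Gripped: the opening is 18 mm, matching the handle. I relieve the small side load, then lift straight out.

Call:
move_arm(
  rows=[
    {"dx": 0, "dy": 0.02, "dz": 0, "rx": 0, "ry": 0, "rz": 0},
    {"dx": 0, "dy": 0, "dz": -0.2, "rx": 0, "ry": 0, "rz": 0},
    {"dx": 0, "dy": 0, "dz": -0.3, "rx": 0, "ry": 0, "rz": 0},
    {"dx": 0, "dy": 0, "dz": -0.3, "rx": 0, "ry": 0, "rz": 0},
    {"dx": 0, "dy": 0, "dz": -0.3, "rx": 0, "ry": 0, "rz": 0},
  ],
)

```text
time_s: 19.25
position: [0.4377, -0.3121, 0.0802]
orientation: [0.978, -0.208, -0.0, -0.001]
force: [0.0, 0.6, -0.2]
opening: 0.0182
grip_force: 30.0
```

Call:
move_arm(
  rows=[
    {"dx": 0, "dy": 0, "dz": -0.4, "rx": 0, "ry": 0, "rz": 0},
    {"dx": 0, "dy": 0, "dz": -0.6, "rx": 0, "ry": 0, "rz": 0},
    {"dx": 0, "dy": 0, "dz": -0.5, "rx": 0, "ry": 0, "rz": 0},
    {"dx": 0, "dy": 0, "dz": 0, "rx": 0, "ry": 0, "rz": 0},
    {"dx": 0, "dy": 0, "dz": 0, "rx": 0, "ry": 0, "rz": 0},
  ],
)

```text
time_s: 19.75
position: [0.4379, -0.312, 0.1397]
orientation: [0.978, -0.207, 0.0, -0.001]
force: [-0.3, 0.6, -1.6]
opening: 0.0179
grip_force: 30.0
```

Call:
move_arm(
  rows=[
    {"dx": 0, "dy": 0, "dz": 0, "rx": 0, "ry": 0, "rz": 0},
    {"dx": 0, "dy": 0, "dz": 0, "rx": 0, "ry": 0, "rz": 0},
  ],
)

```text
time_s: 19.95
position: [0.4372, -0.3119, 0.1383]
orientation: [0.978, -0.207, -0.001, -0.001]
force: [-0.4, 0.2, -0.4]
opening: 0.0176
grip_force: 30.0
```

Call:
move_arm(
  rows=[
    {"dx": 0.028, "dy": -0.888, "dz": 0, "rx": 0, "ry": 0, "rz": 0},
    {"dx": 0.028, "dy": -0.888, "dz": 0, "rx": 0, "ry": 0, "rz": 0},
    {"dx": 0.028, "dy": -0.888, "dz": 0, "rx": 0, "ry": 0, "rz": 0},
    {"dx": 0.028, "dy": -0.888, "dz": 0, "rx": 0, "ry": 0, "rz": 0},
    {"dx": 0.028, "dy": -0.888, "dz": 0, "rx": 0, "ry": 0, "rz": 0},
  ],
)

```text
time_s: 20.45
position: [0.5149, -0.1511, 0.1388]
orientation: [0.978, -0.207, -0.001, -0.0]
force: [0.7, -0.4, -0.1]
opening: 0.0179
grip_force: 30.0
```

Call:
move_arm(
  rows=[
    {"dx": 0.028, "dy": -0.888, "dz": 0, "rx": 0, "ry": 0, "rz": 0},
    {"dx": 0.028, "dy": -0.888, "dz": 0, "rx": 0, "ry": 0, "rz": 0},
    {"dx": 0.028, "dy": -0.888, "dz": 0, "rx": 0, "ry": 0, "rz": 0},
    {"dx": 0.028, "dy": -0.888, "dz": 0, "rx": 0, "ry": 0, "rz": 0},
    {"dx": 0.028, "dy": -0.888, "dz": 0, "rx": 0, "ry": 0, "rz": 0},
  ],
)

```text
time_s: 20.95
position: [0.592, 0.0089, 0.1386]
orientation: [0.978, -0.207, -0.001, -0.0]
force: [0.3, -0.5, -0.6]
opening: 0.0182
grip_force: 30.0
```

Call:
move_arm(
  rows=[
    {"dx": 0.028, "dy": -0.888, "dz": 0, "rx": 0, "ry": 0, "rz": 0},
    {"dx": 0.028, "dy": -0.888, "dz": 0, "rx": 0, "ry": 0, "rz": 0},
    {"dx": 0, "dy": 0, "dz": 0, "rx": 0, "ry": 0, "rz": 0},
    {"dx": 0, "dy": 0, "dz": 0, "rx": 0, "ry": 0, "rz": 0},
    {"dx": 0, "dy": 0, "dz": 0, "rx": 0, "ry": 0, "rz": 0},
  ],
)

```text
time_s: 21.45
position: [0.6223, 0.0705, 0.139]
orientation: [0.978, -0.208, -0.001, 0.0]
force: [-0.6, 0.1, -0.7]
opening: 0.018
grip_force: 30.0
```

Call:
move_arm(
  rows=[
    {"dx": 0, "dy": 0, "dz": 0.25, "rx": 0, "ry": 0, "rz": 0},
    {"dx": 0, "dy": 0, "dz": 0.25, "rx": 0, "ry": 0, "rz": 0},
    {"dx": 0, "dy": 0, "dz": 0, "rx": 0, "ry": 0, "rz": 0},
    {"dx": 0, "dy": 0, "dz": 0, "rx": 0, "ry": 0, "rz": 0},
    {"dx": 0, "dy": 0, "dz": 0, "rx": 0, "ry": 0, "rz": 0},
  ],
)

```text
time_s: 21.95
position: [0.6232, 0.0711, 0.12]
orientation: [0.978, -0.207, 0.0, -0.0]
force: [0.1, 0.4, -0.9]
opening: 0.0177
grip_force: 30.0
```

```bash
python3 - <<'E'
from h import *
s=env.get_state();print(s['position'],s['orientation'].round(3),s['force'].round(1),s['opening'])
o=[]
for n,(u0,v0,u1,v1) in(('side',(330,175,390,245)),('top',(250,150,310,220))):
    p,d=grab(n);o.append(cv2.resize(p[v0:v1,u0:u1],None,fx=6.5,fy=6.5,interpolation=cv2.INTER_CUBIC))
cv2.imwrite('pics/both4.png',cv2.cvtColor(np.hstack(o),cv2.COLOR_RGB2BGR))
E
```

```text
[0.62318818 0.07111399 0.11997295] [ 0.978 -0.207  0.    -0.   ] [ 0.1  0.4 -0.9] 0.01765180812961014
```

View pics/both4.png

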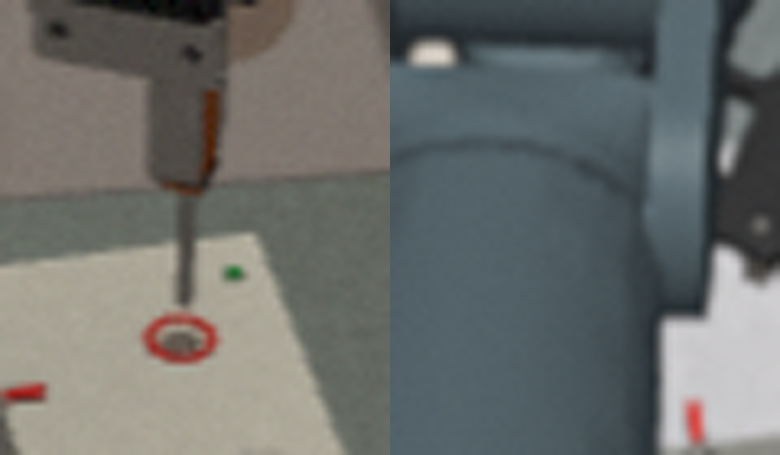

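The side crop shows the shaft tip at (184,305), just above the ring's centre (180,339). The top view is blocked by the arm.

```bash
python3 - <<'E'
from calc import *
q=cv([(184,305),(180,339)],6.5,(330,175))
for z in(.087,.089,.091):print('tip',z,onplane('side',*q[0],z).round(4))
print('hole',onplane('side',*q[1],.07).round(4))
d=np.load('/tmp/side.npz')['d']
for v in(206,210,214,218,220):print(v,[depthpt('side',u,v,d).round(3).tolist() for u in(358,)])
p=np.load('/tmp/side.npz')['p'].astype(int);print(p[216:226,354:362].mean(2).astype(int))
E
```

```text
tip 0.087 [0.6243 0.0746 0.087 ]
tip 0.089 [0.6239 0.0722 0.089 ]
tip 0.091 [0.6236 0.0698 0.091 ]
hole [0.623  0.0745 0.07  ]
206 [[0.623, 0.068, 0.142]]
210 [[0.623, 0.067, 0.13]]
214 [[0.623, 0.069, 0.115]]
218 [[0.624, 0.069, 0.103]]
220 [[0.624, 0.071, 0.095]]
[[161 162 161 110  73 102 150 165]
 [159 161 144 100  70 102 148 164]
 [162 161 144 100  71 100 145 162]
 [162 164 142 101  73  99 145 161]
 [162 162 145  98  70 103 145 160]
 [159 162 145 106  80 122 154 160]
 [162 156 157 146 124 144 161 162]
 [153 127 124 119 123 129 147 158]
 [ 96  91  99  98 104  94  85 120]
 [110 140 149 145 147 129 109  88]]
```

I correct by about +1.5 mm in y and -0.8 mm in x, and lower the pin into the hole.

Call:
move_arm(
  rows=[
    {"dx": -0.033, "dy": -0.026, "dz": 0, "rx": 0, "ry": 0, "rz": 0},
    {"dx": 0, "dy": 0, "dz": 0.2, "rx": 0, "ry": 0, "rz": 0},
    {"dx": 0, "dy": 0, "dz": 0.2, "rx": 0, "ry": 0, "rz": 0},
    {"dx": 0, "dy": 0, "dz": 0.2, "rx": 0, "ry": 0, "rz": 0},
    {"dx": 0, "dy": 0, "dz": 0, "rx": 0, "ry": 0, "rz": 0},
  ],
)

```text
time_s: 22.55
position: [0.6208, 0.0728, 0.0935]
orientation: [0.978, -0.207, -0.002, 0.0]
force: [-0.1, 1.1, -0.0]
opening: 0.0173
grip_force: 30.0
```

Call:
move_arm(
  rows=[
    {"dx": 0, "dy": 0, "dz": 0.1, "rx": 0, "ry": 0, "rz": 0},
    {"dx": 0, "dy": 0, "dz": 0.1, "rx": 0, "ry": 0, "rz": 0},
    {"dx": 0, "dy": 0, "dz": 0, "rx": 0, "ry": 0, "rz": 0},
    {"dx": 0, "dy": 0, "dz": 0, "rx": 0, "ry": 0, "rz": 0},
  ],
)

```text
time_s: 22.95
position: [0.6223, 0.0728, 0.0878]
orientation: [0.978, -0.207, 0.0, -0.0]
force: [-0.0, 0.2, -0.0]
opening: 0.018
grip_force: 30.0
```

The tip is about 13 mm inside the hole with no side force. I continue to the button.

Call:
move_arm(
  rows=[
    {"dx": 0, "dy": 0, "dz": 0.1, "rx": 0, "ry": 0, "rz": 0},
    {"dx": 0, "dy": 0, "dz": 0.1, "rx": 0, "ry": 0, "rz": 0},
    {"dx": 0, "dy": 0, "dz": 0.05, "rx": 0, "ry": 0, "rz": 0},
    {"dx": 0, "dy": 0, "dz": 0, "rx": 0, "ry": 0, "rz": 0},
    {"dx": 0, "dy": 0, "dz": 0, "rx": 0, "ry": 0, "rz": 0},
  ],
)

```text
time_s: 23.45
position: [0.6223, 0.0728, 0.078]
orientation: [0.978, -0.207, -0.0, 0.0]
force: [-0.1, 0.0, 2.8]
opening: 0.0179
grip_force: 30.0
```

Call:
move_arm(
  rows=[
    {"dx": 0, "dy": 0, "dz": 0.05, "rx": 0, "ry": 0, "rz": 0},
    {"dx": 0, "dy": 0, "dz": 0, "rx": 0, "ry": 0, "rz": 0},
    {"dx": 0, "dy": 0, "dz": 0.05, "rx": 0, "ry": 0, "rz": 0},
    {"dx": 0, "dy": 0, "dz": 0, "rx": 0, "ry": 0, "rz": 0},
    {"dx": 0, "dy": 0, "dz": 0, "rx": 0, "ry": 0, "rz": 0},
  ],
)

```text
time_s: 23.95
position: [0.6224, 0.0728, 0.074]
orientation: [0.978, -0.207, 0.0, -0.0]
force: [-0.4, 0.5, 4.2]
opening: 0.018
grip_force: 30.0
```

Call:
move_arm(
  rows=[
    {"dx": 0, "dy": 0, "dz": 0.03, "rx": 0, "ry": 0, "rz": 0},
    {"dx": 0, "dy": 0, "dz": 0, "rx": 0, "ry": 0, "rz": 0},
    {"dx": 0, "dy": 0, "dz": 0, "rx": 0, "ry": 0, "rz": 0},
    {"dx": 0, "dy": 0, "dz": 0, "rx": 0, "ry": 0, "rz": 0},
  ],
)

```text
time_s: 24.35
position: [0.6224, 0.0728, 0.0729]
orientation: [0.978, -0.207, 0.0, 0.0]
force: [-1.5, -0.3, 5.5]
opening: 0.0177
grip_force: 30.0
```

Call:
move_arm(
  rows=[
    {"dx": 0, "dy": 0, "dz": 0.02, "rx": 0, "ry": 0, "rz": 0},
    {"dx": 0, "dy": 0, "dz": 0, "rx": 0, "ry": 0, "rz": 0},
    {"dx": 0, "dy": 0, "dz": 0, "rx": 0, "ry": 0, "rz": 0},
    {"dx": 0, "dy": 0, "dz": 0, "rx": 0, "ry": 0, "rz": 0},
  ],
)

```text
time_s: 24.75
position: [0.6225, 0.0728, 0.0728]
orientation: [0.978, -0.207, 0.0, 0.0]
force: [-3.1, 0.1, 7.7]
opening: 0.018
grip_force: 30.0
```

Call:
move_arm(
  rows=[
    {"dx": 0, "dy": 0, "dz": 0.01, "rx": 0, "ry": 0, "rz": 0},
    {"dx": 0, "dy": 0, "dz": 0, "rx": 0, "ry": 0, "rz": 0},
    {"dx": 0, "dy": 0, "dz": 0, "rx": 0, "ry": 0, "rz": 0},
    {"dx": 0, "dy": 0, "dz": 0, "rx": 0, "ry": 0, "rz": 0},
    {"dx": 0, "dy": 0, "dz": 0, "rx": 0, "ry": 0, "rz": 0},
  ],
)

```text
time_s: 25.25
position: [0.6225, 0.0727, 0.0728]
orientation: [0.978, -0.207, 0.0, 0.0]
force: [-3.0, -0.9, 10.7]
opening: 0.0181
grip_force: 30.0
```

Call:
move_arm(
  rows=[
    {"dx": 0, "dy": 0, "dz": 0, "rx": 0, "ry": 0, "rz": 0},
    {"dx": 0, "dy": 0, "dz": 0, "rx": 0, "ry": 0, "rz": 0},
    {"dx": 0, "dy": 0, "dz": 0, "rx": 0, "ry": 0, "rz": 0},
    {"dx": 0, "dy": 0, "dz": 0, "rx": 0, "ry": 0, "rz": 0},
    {"dx": 0, "dy": 0, "dz": 0, "rx": 0, "ry": 0, "rz": 0},
  ],
)

```text
time_s: 25.75
position: [0.6225, 0.0727, 0.0727]
orientation: [0.978, -0.207, 0.0, 0.0]
force: [-2.5, -0.5, 9.5]
opening: 0.0177
grip_force: 30.0
```

The force is steady at about 10 N and the travel has stopped, so the button is bottomed with 5 N to spare over its spring. I hand in.

```bash
python3 -c "
from station import close_job
print(close_job())"
```

```text
the job is handed in; nothing more can be done
None
```

The fader is at the red mark (within about 0.5 mm by the top camera, 1–3 mm by the coarser side view), and the gripped pin is holding the reset button fully down at about 10 N. The job was handed in at about 26 s. The reported tool height was about 45 mm lower than the real fingertips, so my first try at the fader closed on air. I corrected for it and touched nothing else on the bench.

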